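# Stroke check of two dosing cartridges

### The arm

A 6-joint arm with a two-finger parallel gripper is mounted at the origin on the work surface. World frame = base frame: x ahead of the robot, y to its left, z up, the work surface at z = 0. Lengths are in mm, angles in rad, forces in N, time in s.
With the tool pointing down it reaches from about 350 to 975 mm from the base axis. Payload 7.1 kg.
Tool frame: the origin (TCP) lies between the finger pads; the fingertips stand 14 mm ahead of it and the grasp point (between the pads) lies 5 mm behind it; z points along the fingers, y is the direction in which the jaws open and shut (so a half turn about z gives the same grasp; the last joint's range is limited). The gripper opens to 88 mm and grips with 3 to 60 N. Pads are 20 mm wide; open, the fingers measure 115 mm over their backs; the gripper's body (75 mm by 178 mm) begins 61 mm behind the grasp point.
Start: joints at [1.156, 0.423, 1.63, -0, 1.089, -0.019], TCP at [240.934, 576.676, 236.675] pointing down, gripper open.
Joint ranges: [-3, 3], [-0.9, 2.11], [0.09, 2.58], [-1.31, 4.45], [0.11, 2.69], [-2.54, 2.54]. Speed limits (rad/s): [2.39, 2.39, 3.01, 3.14, 3.14, 3.14].

### API

Orientations are given as a rotation vector (axis times angle).
In Python, from workcell import get_obs, get_image, calibration, close_job, regions_of, place_of gives the robot as it stands.
- The arm moves only by the tool move_arm, never from a script. Its argument "deltas" is a list of rows, each a list of 5 numbers: the closure in counts, from 0 (fully open) to 255 (shut), then the shift along the tool's x, y, z in m, then the turn about the tool's z in rad. In form: [[grip, x, y, z, roll], ...]. A call has 1 to 5 rows; each row is the pose to reach, as a shift and turn from the pose commanded when the call began, along the tool's axes at that moment; what a row does not reach only later rows make up. A row lasts 1/12 s, in which the tool goes at most 41.7 mm and 7.16 degrees, less where a joint would pass 70% of its speed; a pose out of reach is approached as far as the arm can. A call with a gripper value outside its range is refused whole. The fingers move at their own pace and stop on an object; the grip force is fixed at half the most. Time passes only in rows, so rows that repeat a pose let the fingers close. It gives the time, the measured TCP pose, the force and the opening at its end, in the units of the state.
- get_obs(): the state, without advancing time (a new reading comes with each control period).
- get_image(name): name is "scene" or "top" or "wrist"; returns the picture (420x560x3 uint8, blue, green, red); there is no depth.
- calibration(name): a dict with "intrinsics" (3x3 intrinsics, pixels), "world_to_cam" (4x4, takes a point from world to camera coordinates); the wrist camera has in their place "hand_eye" (4x4, takes a point from camera to tool coordinates, whose origin is the TCP and whose axes are the flange's). Camera axes: x right, y down, z forward; pixel columns grow to the right and rows downward; lengths in mm; the calibration is good to about 2 mm. A picture is of the moment at which its call begins: read the wrist's pose just before it. calibration takes no time and is no camera call.
- close_job(): hands the job in, once; it reports no verdict.
Trained networks look in the newest picture that a camera, given by its name, has taken for a name from the list of things; names that differ only in an ending like _2 or _b are one class to them, and where a whole thing is asked for, a point or a joint stands for the part that bears it (a point fixed in the world has none). Each returns a list of dicts, best first, with "conf" (0 to 1); they miss things now and then, are a little off and sometimes report something else, mostly with a low value. They report only what shows in the picture. A call takes as long as a camera call. They do not tell look-alikes from the thing itself.
- regions_of(camera, name): "region" (420x560 bool, what is visible of it).
- place_of(camera, name): "location" ([x, y, z] in mm, in world coordinates, good to about 4 mm: a listed point, or the origin of a listed thing).
The state is a dict: "t": time; "qpos": joint angles; "qvel": joint speeds; "joint_torque": joint torques, N m; "ee_pos": TCP position; "orientation": TCP orientation; "ft_force": force on the tool from outside, world axes, zero at the start; "moment": the same for the moment, N m; "width": finger opening in mm.
Only numpy, scipy, OpenCV 4.12 (cv2) and the standard library are available. Lean on these libraries where they do the work, as an engineer would, in place of code of your own. Each camera call takes 0.05 s, during which the arm holds its last target.

### The job

Check the two empty dosing cartridges that stand in the orange rack by pressing each plunger down from above: one is sound and one binds. Press the sound one fully home and leave it standing in its nest; where you feel the resistance rise well before the end of the stroke, stop by about half stroke and do not force it. Then lift that binding cartridge out and stand it upright in the shallow black reject tray beside the rack.

Things in the scene. Friction and masses are not known exactly. Their poses are not given: they have to be found in the camera images.
- cartridge_a (a point): Dosing cartridge: white barrel, 36 mm diameter, 80 mm tall, thin rod on top with a flat black thumb plate 32 mm wide. Stands loosely in a nest of the orange rack. Point: on the barrel axis at grip height, 62 mm above its underside; x across the rack's row, y along it, z up. Barrel top 18 mm above the point, plate top 42 mm above with plunger up, 22 mm with it home; rack top 42 mm below.
- cartridge_b (a point): The other dosing cartridge, same shape, size and point as cartridge_a; about 0.14 kg each. The rack is a block 80 x 260 x 35 mm with three nests 90 mm apart in a row, 20 mm deep, 4 mm play; which nest holds which cartridge varies. The third nest holds a like barrel with a plain closed cap and no plunger: no part of the job.
- plunger_a (a joint): Travel of cartridge_a's plunger, m: 0 fully up, 0.020 fully home. A sound plunger needs about 4 N all the way and stays where it is left. A binding one starts at 4 N but climbs 1 N per mm (9 N at 5 mm, 14 N at half stroke) and when released springs back to about 4 mm. Just one of the two binds; they look alike, only pressing tells.
- plunger_b (a joint): Travel of cartridge_b's plunger, m: 0 fully up, 0.020 fully home; described with plunger_a.
- reject_tray (a point): Reject tray: black, open, fixed on the table, 170 mm (its x) by 200 mm (its y) outside, 35 mm high, walls and floor 5 mm. Point: centre of its inner floor, z up. A small grey cap, 26 mm wide and 22 mm tall, stands near its +x +y corner, clear of the middle. A cartridge standing here has its grip point 62 mm above this point.
Not all that is in view belongs to the job. What is shaped like the part that bears cartridge_a but blue is not meant.

How it is judged (in metres and radians):
On the way:
1. both plungers have been pressed in by at least 3 mm (a binding one stays about 4 mm in after it springs back) (value of joint each of plunger_a, plunger_b above 0.003 m), for 0.2 s.
At the end, for the whole second after the job is handed in: The sound cartridge still stands in its nest (within 20 mm of where it was, within 11 degrees of upright) with its plunger home to within 3 mm; the binding cartridge stands upright (within 11 degrees) on the floor of the reject tray (((value of joint plunger_a above 0.017 m and distance of cartridge_a from where it was at the start of the episode below 0.02 m and angle between each of cartridge_a, cartridge_b's own z axis and vertical below 0.2 rad and x of cartridge_b in the frame of reject_tray between -0.075 and 0.075 m and y of cartridge_b in the frame of reject_tray between -0.09 and 0.09 m and z of cartridge_b in the frame of reject_tray between 0.054 and 0.07 m) or (value of joint plunger_b above 0.017 m and distance of cartridge_b from where it was at the start of the episode below 0.02 m and angle between each of cartridge_b, cartridge_a's own z axis and vertical below 0.2 rad and x of cartridge_a in the frame of reject_tray between -0.075 and 0.075 m and y of cartridge_a in the frame of reject_tray between -0.09 and 0.09 m and z of cartridge_a in the frame of reject_tray between 0.054 and 0.07 m))); the robot touches nothing.
It fails at once if a binding plunger is forced: pushed with over 14 N on beyond 14 mm of its 20 mm stroke ((value of joint plunger_a between 0.014 and 0.0168 m and contact force between the fingers and anything else above 14 N) or (value of joint plunger_b between 0.014 and 0.0168 m and contact force between the fingers and anything else above 14 N)).
It also fails if it takes over 48 s, if anything falls off the work surface, if the arm or the gripper's body presses on something with over 40 N, if the wrist force passes 120 N, or if a joint passes its speed limit or range.

## Working session

There is one attempt and no reset: what is moved stays moved. The work goes in short steps, Python scripts to look and compute and a tool call to move; the robot and the scene stay as the last step left them, time stands still between calls to the robot, and variables do not carry over. Pictures are saved under pics/ and viewed, and the job is handed in when it is done.

Besides the shell and the picture viewer there is one more tool, called after "Emit:" as name([rows], argument=value, ...), one row to a line, values as JSON. move_arm: Moves the arm, as the interface text tells. Its arguments: {"type":"object","properties":{"deltas":{"type":"array","items":{"type":"array","items":{"type":"number"}}}},"required":["deltas"]}

```bash
mkdir -p pics; cat > h.py <<'E'
import numpy as np, cv2
from workcell import *
from scipy.spatial.transform import Rotation as R
def snap(c,fn):
    im=get_image(c); cv2.imwrite('pics/'+fn,im); return im
def proj(c,p):
    k=calibration(c); K=np.array(k['intrinsics']); T=np.array(k['world_to_cam'])
    q=T[:3,:3]@np.array(p)+T[:3,3]; u=K@q; return u[:2]/u[2]
E
python3 - <<'E'
from h import *
o=get_obs(); print({k:np.round(v,3) for k,v in o.items()})
a=snap('scene','s0.png')
for n in ['cartridge_a','reject_tray']:
    for d in place_of('scene',n): print('scene',n,np.round(d['location']),round(d['conf'],2),proj('scene',d['location']).round())
b=snap('top','t0.png')
for n in ['cartridge_a','reject_tray','plunger_a']:
    try:
        for d in place_of('top',n): print('top',n,np.round(d['location']),round(d['conf'],2),proj('top',d['location']).round())
    except Exception as e: print(e)
E
```

```text
{'t': np.float64(0.0), 'qpos': array([ 1.156,  0.424,  1.631,  0.   ,  1.089, -0.019]), 'qvel': array([-0.001,  0.002,  0.001,  0.   , -0.001, -0.001]), 'joint_torque': array([-1.0000e-03, -5.4463e+01, -2.7366e+01,  6.4000e-02,  2.3000e-02,
       -0.0000e+00]), 'ee_pos': array([240.716, 576.181, 235.909]), 'orientation': array([-6.18e-01, -3.08e+00,  2.00e-03]), 'ft_force': array([0.687, 1.176, 0.182]), 'moment': array([ 0.006, -0.023,  0.03 ]), 'width': np.float64(87.603)}
scene cartridge_a [615. 338.  63.] 0.8 [400. 262.]
scene cartridge_a [574. 241.  79.] 0.59 [364. 229.]
scene cartridge_a [572. 152.  76.] 0.57 [328. 217.]
scene reject_tray [ 514. -192.    9.] 0.95 [215. 174.]
top cartridge_a [575. 156.  74.] 0.72 [235. 199.]
top cartridge_a [613. 344.  64.] 0.69 [161. 185.]
top cartridge_a [577. 243.  74.] 0.55 [200. 198.]
top reject_tray [ 511. -188.    4.] 0.81 [372. 229.]
it knows: cartridge, reject_tray
```

View pics/s0.png

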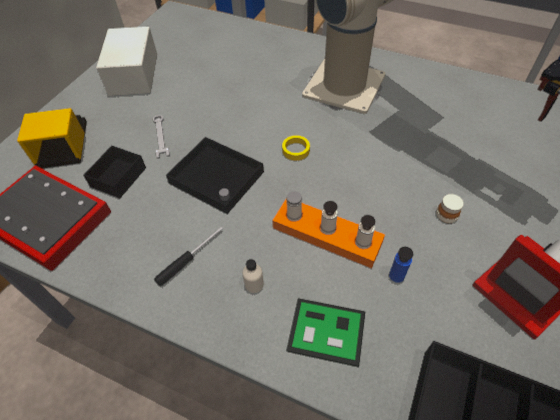

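View pics/t0.png

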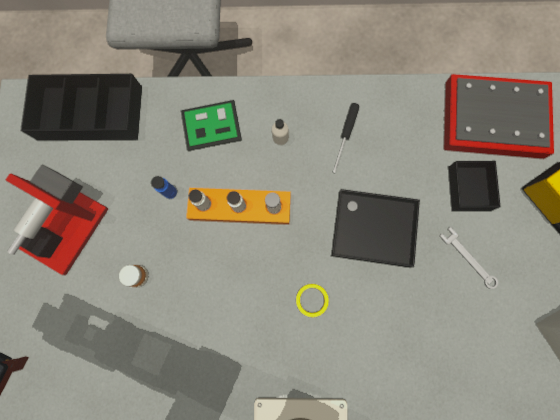

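Candidates, by scene and top pixel:
- Orange rack cartridges with black plates: scene (330,217) and (366,230), top (235,200) and (199,198).
- Plain-capped barrel: scene (294,205), top (273,203). Not part of the job.
- Blue look-alike: scene (401,264), top (163,187). Not meant.
- Cream bottle: scene (253,276). Brown jar: scene (450,208).
- Small black box: scene (115,172). This is not the tray, which is at scene (215,174).

I choose the two black-plated cartridges in the orange rack. Next I measure the geometry and check a close crop.

```bash
cat >> h.py <<'E'
def back(c,uv,z):
    k=calibration(c); K=np.array(k['intrinsics']); T=np.array(k['world_to_cam'])
    d=T[:3,:3].T@np.linalg.solve(K,[uv[0],uv[1],1]); o=-T[:3,:3].T@T[:3,3]
    return o+d*(z-o[2])/d[2]
E
python3 - <<'E'
from h import *
im=cv2.imread('pics/t0.png')
hsv=cv2.cvtColor(im,cv2.COLOR_BGR2HSV)
m=cv2.inRange(hsv,(8,170,150),(18,255,255)); m[:, :180]=0; m[:,300:]=0
pts=cv2.findNonZero(m); r=cv2.minAreaRect(pts); print(r)
bx=cv2.boxPoints(r); P=[back('top',p,35) for p in bx]; print(np.round(P))
print('centre',np.mean(P,0))
cv2.imwrite('pics/t0c.png',cv2.resize(im[160:280,140:430],None,fx=2.7,fy=2.7,interpolation=cv2.INTER_CUBIC))
for uv in [(341,191),(419,195),(413,266),(333,260)]: print(back('top',uv,35).round())
o=get_obs(); print(R.from_rotvec(o['orientation']).as_matrix().round(3))
E
```

```text
((238.40615844726562, 205.0639190673828), (101.98560333251953, 30.786394119262695), 2.6025619506835938)
[[534. 283.  35.]
 [614. 283.  35.]
 [601.  22.  35.]
 [522.  26.  35.]]
centre [567.88643737 153.56242738  35.        ]
[ 603. -106.   35.]
[ 592. -301.   35.]
[ 416. -275.   35.]
[430. -82.  35.]
[[-0.923  0.386 -0.   ]
 [ 0.386  0.923 -0.   ]
 [ 0.    -0.001 -1.   ]]
```

View pics/t0c.png

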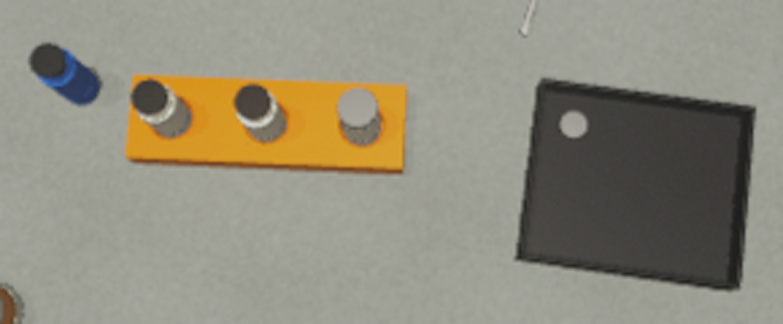

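```bash
cat >> h.py <<'E'
def delta(target,yaw_y,pose=None):
    """target TCP world mm; yaw_y: desired world angle of tool y. prints shift in tool axes (m) and roll"""
    o=get_obs(); M=R.from_rotvec(o['orientation']).as_matrix()
    M2=M
    d=M.T@(np.array(target)-o['ee_pos'])/1000
    cur=np.arctan2(M[1,1],M[0,1]); r=-(yaw_y-cur); r=(r+np.pi)%(2*np.pi)-np.pi
    print('t',round(float(o['t']),2),'pos',o['ee_pos'].round(1),'q6',o['qpos'][5].round(2),'F',o['ft_force'].round(1),'w',round(float(o['width']),1))
    print('delta',d.round(4),'roll',round(r,4))
E
python3 - <<'E'
from h import *
delta([574,198,240],-0.048)
print(np.round(calibration('wrist')['hand_eye'],3),calibration('wrist')['intrinsics'])
E
```

```text
t 0.3 pos [240.9 576.5 236.4] q6 -0.02 F [ 0.6 -0.8  0.2] w 88.1
delta [-0.4533 -0.2208 -0.0035] roll 1.223
[[  -0.      -0.952   -0.305   84.913]
 [   1.      -0.       0.      -0.205]
 [  -0.      -0.305    0.952 -147.806]
 [   0.       0.       0.       1.   ]] [[299.38259078   0.         276.61325445]
 [  0.         299.38259078 211.60436109]
 [  0.           0.           1.        ]]
```

Emit:
move_arm([
  [0,-0.035,-0.017,0,0.12],
  [0,-0.07,-0.034,0,0.24],
  [0,-0.105,-0.051,0,0.36],
  [0,-0.14,-0.068,0,0.48],
  [0,-0.175,-0.085,-0.002,0.6],
])

```text
t: 0.72
ee_pos: [370.3, 429.2, 238.4]
orientation: [-1.508, -2.756, 0.001]
ft_force: [-0.0, 0.5, -0.0]
width: 87.7
```

```bash
python3 -c "
from h import *
delta([574,198,240],-0.048)"
```

```text
t 0.72 pos [370.3 429.2 238.4] q6 0.27 F [-0.   0.5 -0. ] w 87.7
delta [-0.3046  0.0469 -0.0016] roll 0.6176
```

Emit:
move_arm([
  [0,-0.04,0.006,0,0.12],
  [0,-0.08,0.012,0,0.24],
  [0,-0.12,0.018,0,0.36],
  [0,-0.16,0.024,0,0.48],
  [0,-0.2,0.03,0,0.6],
])

```text
t: 1.13
ee_pos: [504.6, 277.5, 238.8]
orientation: [2.255, 2.187, 0.0]
ft_force: [0.9, 0.2, -0.3]
width: 88.3
```

```bash
python3 -c "
from h import *
delta([574,198,240],-0.048)"
```

```text
t 1.13 pos [504.6 277.5 238.8] q6 0.51 F [ 0.9  0.2 -0.3] w 88.3
delta [-0.0774  0.0718 -0.0012] roll 0.0171
```

Emit:
move_arm([
  [0,-0.026,0.024,0,0.017],
  [0,-0.052,0.048,0,0.017],
  [0,-0.077,0.072,0,0.017],
  [0,-0.077,0.072,0,0.017],
])

```text
t: 1.47
ee_pos: [577.3, 196.4, 238.8]
orientation: [2.271, 2.168, 0.002]
ft_force: [0.2, 0.4, -0.3]
width: 87.7
```

```bash
cat >> h.py <<'E'
def wcam():
    o=get_obs(); M=np.eye(4); M[:3,:3]=R.from_rotvec(o['orientation']).as_matrix(); M[:3,3]=o['ee_pos']
    k=calibration('wrist'); return M@np.array(k['hand_eye']), np.array(k['intrinsics'])
def wback(C,K,uv,z):
    d=C[:3,:3]@np.linalg.solve(K,[uv[0],uv[1],1]); o=C[:3,3]; return o+d*(z-o[2])/d[2]
def wproj(C,K,p):
    q=C[:3,:3].T@(np.array(p)-C[:3,3]); u=K@q; return u[:2]/u[2]
E
python3 - <<'E'
from h import *
delta([574,198,240],-0.048)
C,K=wcam()
snap('wrist','w0.png')
for d in place_of('wrist','cartridge_a'): print(np.round(d['location'],1),round(d['conf'],2),wproj(C,K,d['location']).round())
E
```

```text
t 1.47 pos [577.3 196.4 238.8] q6 0.36 F [ 0.2  0.4 -0.3] w 87.7
delta [ 0.0015 -0.0033 -0.0012] roll 0.0018
[566.5 155.7  74.7] 0.73 [269. 233.]
[611.6 342.4  63.5] 0.62 [305.  47.]
```

View pics/w0.png

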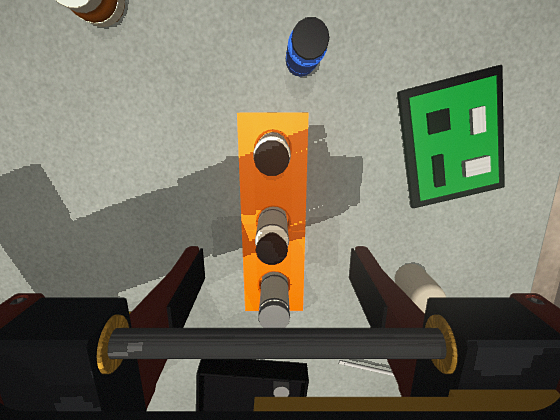

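```bash
python3 - <<'E'
from h import *
im=cv2.imread('pics/w0.png'); C,K=wcam()
cv2.imwrite('pics/w0c.png',cv2.resize(im[100:320,220:330],None,fx=2.7,fy=2.7,interpolation=cv2.INTER_CUBIC))
hsv=cv2.cvtColor(im,cv2.COLOR_BGR2HSV)
m=cv2.inRange(hsv[...,2],0,70)
n,l,s,c=cv2.connectedComponentsWithStats(m)
for i in range(1,n):
    if s[i][4]>300 and 230<c[i][0]<320 and s[i][2]<80: print(s[i],c[i].round(1),wback(C,K,c[i],117).round(1))
o=cv2.inRange(hsv,(8,150,120),(18,255,255))
for row in (120,190,215,290):
    x=np.where(o[row,225:325])[0]+225; print(row,x.min(),x.max(),wback(C,K,(x.min(),row),35).round(1),wback(C,K,(x.max()+1,row),35).round(1))
col=np.where(o[:,290])[0]; print(col.min(),wback(C,K,(272,col.min()),35).round(1))
E
```

```text
[ 292   17   37   43 1235] [310.   37.8] [606.5 341.7 117. ]
[254 141  36  35 810] [272.2 160. ] [571.6 246.3 117. ]
[256 233  32  32 767] [271.3 248.7] [566.5 159.6 117. ]
120 237 237 [532.6 281.3  35. ] [533.7 281.2  35. ]
190 240 305 [529.3 200.7  35. ] [608.7 197.2  35. ]
215 243 305 [530.4 168.9  35. ] [608.2 165.4  35. ]
290 244 303 [523.3  62.8  35. ] [603.9  59.2  35. ]
135 [571.  263.2  35. ]
```

View pics/w0c.png

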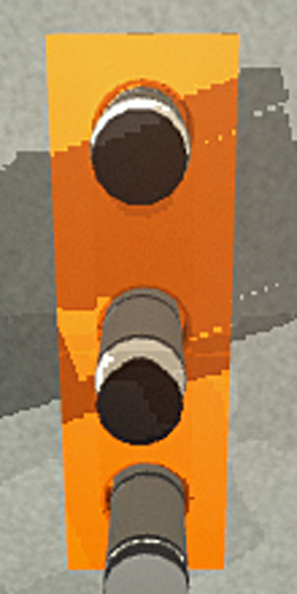

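The crop shows two black thumb plates on white barrels in the orange rack, at wrist pixels (272,158) and (272,249), with the plain cap below at (273,315). Both black-plated ones are the right things. I press the far one first, at about (571.5, 246).

```bash
python3 -c "
from h import *
delta([571.5,246,145],-0.048)"
```

```text
t 1.57 pos [574.1 199.4 238.4] q6 0.36 F [-0.4  1.2  0.2] w 87.9
delta [ 0.0464 -0.0046  0.0934] roll 0.0033
```

The second script used the settled pose, but the picture was taken about 3 mm earlier in the motion. Corrected targets are far (575, 243) and mid (570.5, 155).

```bash
python3 -c "
from h import *
delta([575,243,143],-0.048)"
```

```text
t 1.57 pos [574.1 199.4 238.4] q6 0.36 F [-0.4  1.2  0.2] w 87.9
delta [ 0.0435 -0.001   0.0954] roll 0.0033
```

Emit:
move_arm([
  [255,0.022,0,0,0.003],
  [255,0.0435,-0.001,0.02,0.003],
  [255,0.0435,-0.001,0.055,0.003],
  [255,0.0435,-0.001,0.085,0.003],
  [255,0.0435,-0.001,0.085,0.003],
])

```text
t: 1.98
ee_pos: [569.6, 244.2, 148.1]
orientation: [-2.265, -2.171, 0.015]
ft_force: [-1.4, -0.8, -0.6]
width: 58.4
```

Emit:
move_arm([
  [255,0,0,0.004,0],
  [255,0,0,0.008,0],
  [255,0,0,0.008,0],
  [255,0,0,0.008,0],
])

```text
t: 2.32
ee_pos: [575.2, 244.4, 147.3]
orientation: [2.27, 2.17, 0.004]
ft_force: [0.6, -0.1, 0.3]
width: 31.0
```

```bash
python3 -c "
from h import *
delta([575,243,136],-0.048)
C,K=wcam();snap('wrist','w1.png')"
```

```text
t 2.32 pos [575.2 244.4 147.3] q6 0.43 F [ 0.6 -0.1  0.3] w 31.0
delta [-0.0014 -0.0002  0.0113] roll 0.0029
```

View pics/w1.png

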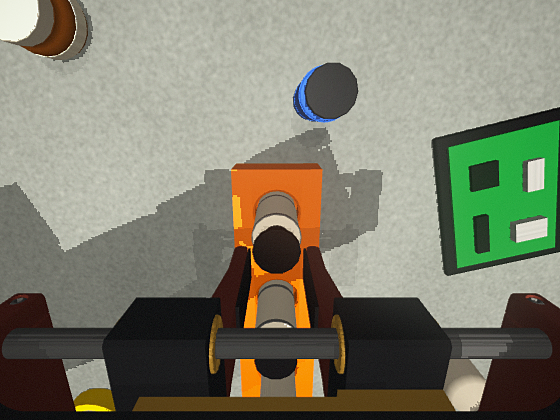

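Emit:
move_arm([
  [255,-0.001,0,0.003,0],
  [255,-0.001,0,0.006,0],
  [255,-0.001,0,0.006,0],
  [255,-0.001,0,0.006,0],
  [255,-0.001,0,0.006,0],
])

```text
t: 2.78
ee_pos: [574.5, 242.9, 139.7]
orientation: [-2.271, -2.171, 0.0]
ft_force: [0.3, 0.2, -0.6]
width: 0.8
```

```bash
python3 -c "
from h import *
delta([575,243,136],-0.048)
C,K=wcam();snap('wrist','w2.png'); im=cv2.imread('pics/w2.png')
g=im.max(2); print(wback(C,K,(277,250),119).round(1), wproj(C,K,[575,243,119]))
o=get_obs()
"
```

```text
t 2.78 pos [574.5 242.9 139.7] q6 0.43 F [ 0.3  0.2 -0.6] w 0.8
delta [0.0001 0.0005 0.0037] roll 0.0028
[574.4 248.5 119. ] [278.3074839  258.09540008]
```

View pics/w2.png

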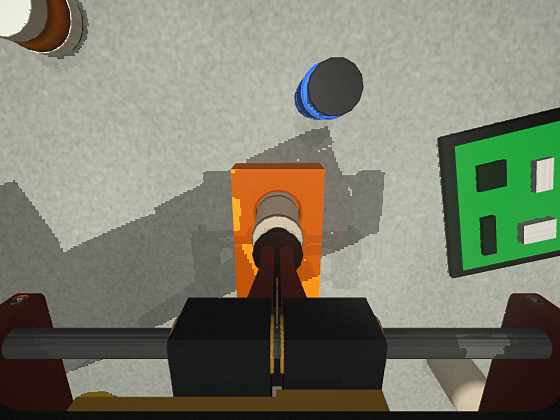

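Emit:
move_arm([
  [255,0.001,0,0.002,0],
  [255,0.001,0,0.004,0],
  [255,0.001,0,0.006,0],
  [255,0.001,0,0.007,0],
  [255,0.001,0,0.008,0],
])

```text
t: 3.25
ee_pos: [574.7, 244.1, 131.9]
orientation: [2.271, 2.171, 0.001]
ft_force: [-1.4, 0.2, 3.3]
width: 0.6
```

Emit:
move_arm([
  [255,0,0,0.001,0],
  [255,0,0,0.002,0],
  [255,0,0,0.002,0],
])

```text
t: 3.5
ee_pos: [574.5, 244.0, 129.7]
orientation: [2.271, 2.171, 0.0]
ft_force: [-0.0, 1.0, 1.8]
width: 0.6
```

Emit:
move_arm([
  [255,0,0,0.001,0],
  [255,0,0,0.002,0],
  [255,0,0,0.003,0],
])

```text
t: 3.75
ee_pos: [574.5, 244.0, 126.7]
orientation: [2.271, 2.171, 0.0]
ft_force: [0.1, 0.5, 4.0]
width: 0.6
```

Emit:
move_arm([
  [255,0,0,0.001,0],
  [255,0,0,0.002,0],
  [255,0,0,0.002,0],
])

```text
t: 4.0
ee_pos: [574.4, 244.0, 124.4]
orientation: [-2.271, -2.171, 0.0]
ft_force: [-1.4, 0.4, 0.8]
width: 0.4
```

Emit:
move_arm([
  [255,0,0,0.001,0],
  [255,0,0,0.002,0],
])

```text
t: 4.17
ee_pos: [574.5, 244.0, 122.6]
orientation: [2.271, 2.171, 0.0]
ft_force: [-0.7, 0.1, 3.8]
width: 0.5
```

About 4 N near half stroke, so this one is sound. I press on to home.

Emit:
move_arm([
  [255,0,0,0.001,0],
  [255,0,0,0.002,0],
  [255,0,0,0.003,0],
])

```text
t: 4.42
ee_pos: [574.5, 244.0, 119.6]
orientation: [2.271, 2.171, 0.0]
ft_force: [-0.7, 0.9, 3.5]
width: 0.5
```

Emit:
move_arm([
  [255,0,0,0.001,0],
  [255,0,0,0.002,0],
  [255,0,0,0.003,0],
])

```text
t: 4.67
ee_pos: [574.5, 244.0, 116.6]
orientation: [-2.271, -2.171, -0.0]
ft_force: [0.1, -0.1, 4.5]
width: 0.6
```

Emit:
move_arm([
  [255,0,0,0.001,0],
  [255,0,0,0.002,0],
  [255,0,0,0.003,0],
])

```text
t: 4.92
ee_pos: [574.5, 244.0, 113.6]
orientation: [2.271, 2.171, 0.0]
ft_force: [0.1, 0.7, 4.6]
width: 0.6
```

Emit:
move_arm([
  [255,0,0,0.0005,0],
  [255,0,0,0.001,0],
])

```text
t: 5.08
ee_pos: [574.8, 244.1, 113.3]
orientation: [2.271, 2.171, 0.001]
ft_force: [-2.0, -0.3, 13.4]
width: 0.6
```

Emit:
move_arm([
  [255,0,0,0.0005,0],
  [255,0,0,0.001,0],
])

```text
t: 5.25
ee_pos: [575.3, 244.3, 113.3]
orientation: [2.27, 2.17, 0.003]
ft_force: [-2.2, -0.3, 19.1]
width: 0.9
```

It bottomed out at TCP z 113.3, about as predicted. I lift and go to the middle one.

Emit:
move_arm([
  [255,0,0,-0.015,0],
  [255,0,0,-0.034,0],
  [255,-0.03,0,-0.034,0],
  [255,-0.065,0,-0.034,0],
  [255,-0.089,0,-0.03,0],
])

```text
t: 5.67
ee_pos: [570.2, 153.5, 142.0]
orientation: [2.269, 2.171, -0.0]
ft_force: [0.3, -0.1, -0.1]
width: 0.4
```

Emit:
move_arm([
  [255,0,0,0,0],
  [255,0,0,0,0],
])

```text
t: 5.83
ee_pos: [570.0, 154.0, 141.1]
orientation: [-2.273, -2.168, 0.002]
ft_force: [0.4, 0.3, 0.4]
width: 0.5
```

```bash
python3 -c "
from h import *
delta([570.5,155,136],-0.048)
C,K=wcam();snap('wrist','w3.png')"
```

```text
t 5.83 pos [570.  154.  141.1] q6 0.29 F [0.4 0.3 0.4] w 0.5
delta [0.0011 0.0005 0.0051] roll 0.0007
```

View pics/w3.png

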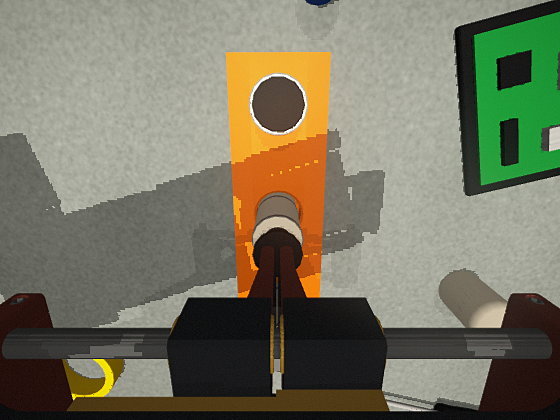

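The wrist view shows the far plate low and home at (278,103), and the fingertips over the middle plate at (277,240). I press the middle one gently.

Emit:
move_arm([
  [255,0.001,0,0.003,0],
  [255,0.001,0,0.005,0],
  [255,0.001,0,0.007,0],
  [255,0.001,0,0.009,0],
  [255,0.001,0,0.01,0],
])

```text
t: 6.3
ee_pos: [570.7, 156.8, 131.7]
orientation: [2.27, 2.172, 0.001]
ft_force: [-0.4, 0.5, 5.4]
width: 0.5
```

Emit:
move_arm([
  [255,0,0,0.001,0],
  [255,0,0,0.002,0],
  [255,0,0,0.002,0],
])

```text
t: 6.55
ee_pos: [571.0, 156.6, 130.2]
orientation: [2.27, 2.171, 0.002]
ft_force: [-0.6, 1.0, 3.6]
width: 0.6
```

Emit:
move_arm([
  [255,0,0,0.001,0],
  [255,0,0,0.002,0],
  [255,0,0,0.002,0],
])

```text
t: 6.8
ee_pos: [571.2, 156.6, 128.5]
orientation: [2.27, 2.171, 0.002]
ft_force: [-1.0, 1.1, 5.8]
width: 0.4
```

Emit:
move_arm([
  [255,0,0,0.001,0],
  [255,0,0,0.002,0],
])

```text
t: 6.97
ee_pos: [571.4, 156.7, 126.9]
orientation: [2.27, 2.171, 0.003]
ft_force: [-0.8, 1.0, 11.0]
width: 0.7
```

Emit:
move_arm([
  [255,0,0,0.001,0],
  [255,0,0,0.002,0],
])

```text
t: 7.13
ee_pos: [571.6, 156.8, 125.1]
orientation: [2.27, 2.17, 0.004]
ft_force: [-2.3, -0.1, 11.9]
width: 0.5
```

It rises to 12 N at about 8 mm, so this is the binding one. I stop, lift and open.

Emit:
move_arm([
  [255,0,0,-0.01,0],
  [0,0,0,-0.025,0],
  [0,0,0,-0.025,0],
  [0,0,0,-0.025,0],
  [0,0,0,-0.025,0],
])

```text
t: 7.55
ee_pos: [570.2, 156.1, 148.3]
orientation: [-2.271, -2.171, 0.0]
ft_force: [0.4, 0.2, 0.3]
width: 23.4
```

Emit:
move_arm([
  [0,0,0,0,0],
  [0,0,0,0,0],
  [0,0,0,0,0],
  [0,0,0,0,0],
  [0,0,0,0,0],
])

```text
t: 7.97
ee_pos: [570.4, 156.0, 148.4]
orientation: [-2.271, -2.171, 0.001]
ft_force: [0.3, 0.1, 0.4]
width: 57.2
```

```bash
python3 -c "
from h import *
delta([571,156,72],-0.048)
C,K=wcam();snap('wrist','w4.png')
print(wproj(C,K,[571,156,115]),wproj(C,K,[575,244,99]))
for d in place_of('wrist','cartridge_a'): print(np.round(d['location'],1),round(d['conf'],2),wproj(C,K,d['location']).round())
"
```

```text
t 7.97 pos [570.4 156.  148.4] q6 0.29 F [0.3 0.1 0.4] w 57.2
delta [0.     0.0006 0.0764] roll 0.003
[278.35005359 249.56371943] [278.48373134 109.58196644]
[574.  243.6  77.7] 0.69 [277. 111.]
[564.6 155.7  76.9] 0.6 [270. 230.]
```

View pics/w4.png

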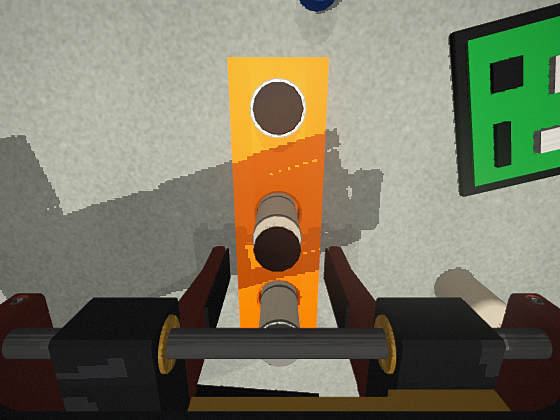

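Emit:
move_arm([
  [0,0,0,0,0],
  [0,0,0,0.02,0],
  [0,0,0,0.04,0],
  [0,0,0,0.06,0],
  [0,0,0,0.075,0],
])

```text
t: 8.48
ee_pos: [570.0, 156.0, 72.4]
orientation: [-2.271, -2.171, 0.001]
ft_force: [0.1, 0.1, 0.6]
width: 87.8
```

Emit:
move_arm([
  [130,0,0,0.001,0],
  [255,0,0,0.001,0],
  [255,0,0,0.001,0],
  [255,0,0,0.001,0],
  [255,0,0,0.001,0],
])

```text
t: 8.9
ee_pos: [571.3, 156.2, 73.9]
orientation: [2.27, 2.17, 0.003]
ft_force: [-0.0, -0.2, -0.5]
width: 58.1
```

Emit:
move_arm([
  [255,0,0,0,0],
  [255,0,0,0,0],
  [255,0,0,0,0],
  [255,0,0,0,0],
])

```text
t: 9.23
ee_pos: [570.6, 156.1, 73.0]
orientation: [2.271, 2.171, 0.001]
ft_force: [-0.6, 0.2, 2.9]
width: 35.5
```

Gripped at 35.5 mm. I lift clear.

Emit:
move_arm([
  [255,0,0,0,0],
  [255,0,0,-0.01,0],
  [255,0,0,-0.03,0],
  [255,0,0,-0.06,0],
  [255,0,0,-0.095,0],
])

```text
t: 9.65
ee_pos: [569.0, 155.7, 167.5]
orientation: [-2.269, -2.169, 0.006]
ft_force: [0.4, 0.8, -1.1]
width: 35.3
```

Emit:
move_arm([
  [255,0,0,-0.015,0],
  [255,0,0,-0.02,0],
  [255,0,0,-0.02,0],
])

```text
t: 9.9
ee_pos: [571.1, 156.2, 189.3]
orientation: [2.27, 2.17, 0.004]
ft_force: [-0.1, 0.4, -1.3]
width: 35.6
```

```bash
python3 -c "
from h import *
delta([511,-190,185],-0.048)
snap('scene','s1.png');snap('top','t1.png')
for d in place_of('top','reject_tray'): print(np.round(d['location'],1),round(d['conf'],2))
"
```

```text
t 9.9 pos [571.1 156.2 189.3] q6 0.29 F [-0.1  0.4 -1.3] w 35.6
delta [-0.3486 -0.0445  0.0039] roll 0.003
[ 514.6 -186.3    2.1] 0.77
```

View pics/s1.png

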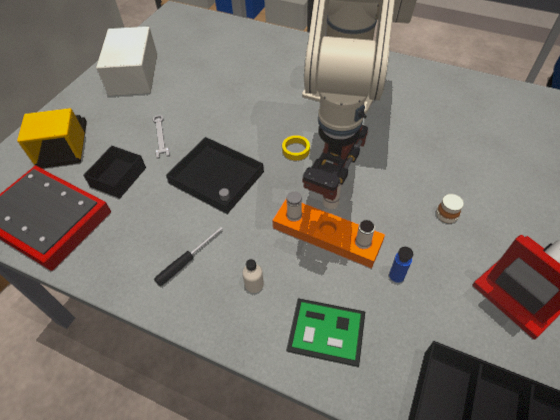

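The middle nest at (328,228) is empty, the sound cartridge stands with its plunger down at (366,232), and the binding one is in the gripper. I carry it to the tray.

Emit:
move_arm([
  [255,-0.02,-0.0025,0,0],
  [255,-0.05,-0.006,0,0],
  [255,-0.085,-0.011,0,0],
  [255,-0.12,-0.015,0,0],
  [255,-0.155,-0.02,0,0],
])

```text
t: 10.47
ee_pos: [542.1, 1.0, 185.9]
orientation: [-2.268, -2.17, 0.004]
ft_force: [0.7, -0.4, -1.5]
width: 35.5
```

Emit:
move_arm([
  [255,-0.035,-0.0045,0,0],
  [255,-0.07,-0.009,0,0],
  [255,-0.105,-0.0135,0,0],
  [255,-0.14,-0.018,0,0],
  [255,-0.165,-0.021,0,0],
])

```text
t: 10.88
ee_pos: [513.4, -163.9, 186.0]
orientation: [-2.27, -2.168, 0.003]
ft_force: [-0.9, 0.7, -1.8]
width: 35.5
```

Emit:
move_arm([
  [255,-0.015,-0.002,0,0],
  [255,-0.028,-0.0035,0,0],
  [255,-0.028,-0.0035,0,0],
  [255,-0.028,-0.0035,0,0],
])

```text
t: 11.22
ee_pos: [509.9, -189.4, 186.7]
orientation: [-2.271, -2.168, 0.001]
ft_force: [0.6, -0.6, -1.6]
width: 35.3
```

```bash
python3 -c "
from h import *
delta([511,-189,64],-0.048)
C,K=wcam();snap('wrist','w5.png')
"
```

```text
t 11.22 pos [ 509.9 -189.4  186.7] q6 -0.33 F [ 0.6 -0.6 -1.6] w 35.3
delta [0.0004 0.0013 0.1227] roll 0.0019
```

View pics/w5.png

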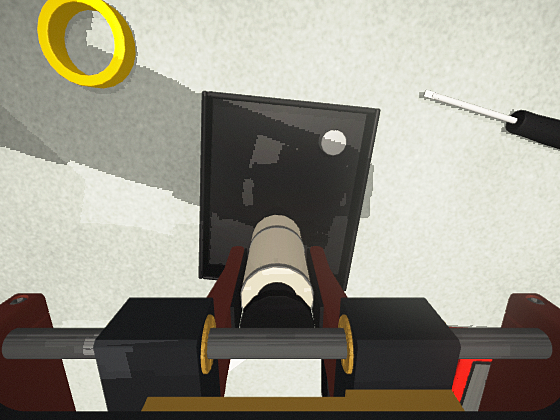

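The tray fills (200–380, 92–290), with the grey cap at (333,142) away from the barrel path at (277,230). I descend.

Emit:
move_arm([
  [255,0.001,0.001,0.02,0],
  [255,0.001,0.001,0.05,0],
  [255,0.001,0.001,0.08,0],
  [255,0.001,0.001,0.1,0],
  [255,0.001,0.001,0.112,0],
])

```text
t: 11.68
ee_pos: [510.3, -186.7, 73.2]
orientation: [-2.266, -2.171, 0.002]
ft_force: [0.2, -0.2, -1.7]
width: 35.2
```

Emit:
move_arm([
  [255,0,0,0.003,0],
  [255,0,0,0.006,0],
  [255,0,0,0.008,0],
  [255,0,0,0.008,0],
])

```text
t: 12.02
ee_pos: [512.2, -188.6, 68.5]
orientation: [2.269, 2.17, 0.001]
ft_force: [-0.5, 0.1, -0.6]
width: 35.4
```

Emit:
move_arm([
  [255,0,0,0.001,0],
  [255,0,0,0.001,0],
])

```text
t: 12.18
ee_pos: [512.0, -188.8, 67.5]
orientation: [2.27, 2.17, 0.001]
ft_force: [-0.5, -0.3, -1.6]
width: 35.2
```

Emit:
move_arm([
  [255,0,0,0.001,0],
  [255,0,0,0.001,0],
])

```text
t: 12.35
ee_pos: [511.6, -188.7, 66.0]
orientation: [2.271, 2.17, 0.0]
ft_force: [0.5, 0.3, -1.2]
width: 35.7
```

Emit:
move_arm([
  [255,0,0,0.001,0],
  [255,0,0,0.001,0],
])

```text
t: 12.52
ee_pos: [511.4, -188.7, 64.7]
orientation: [-2.271, -2.171, 0.0]
ft_force: [-0.1, -0.6, -1.1]
width: 35.5
```

Emit:
move_arm([
  [255,0,0,0.001,0],
  [255,0,0,0.001,0],
])

```text
t: 12.68
ee_pos: [511.4, -188.6, 63.5]
orientation: [-2.271, -2.171, 0.0]
ft_force: [-1.0, 0.1, -2.0]
width: 35.4
```

Emit:
move_arm([
  [255,0,0,0.001,0],
  [255,0,0,0.001,0],
])

```text
t: 12.85
ee_pos: [511.5, -188.7, 63.0]
orientation: [2.271, 2.171, -0.0]
ft_force: [-1.6, -0.0, 2.9]
width: 35.6
```

Contact with the floor. I open slowly.

Emit:
move_arm([
  [200,0,0,0,0],
  [140,0,0,0,0],
  [100,0,0,0,0],
  [60,0,0,0,0],
  [0,0,0,0,0],
])

```text
t: 13.27
ee_pos: [511.4, -188.6, 62.5]
orientation: [-2.271, -2.171, 0.0]
ft_force: [-0.4, -0.2, -0.7]
width: 56.2
```

Emit:
move_arm([
  [0,0,0,0,0],
  [0,0,0,0,0],
  [0,0,0,0,0],
  [0,0,0,0,0],
  [0,0,0,0,0],
])

```text
t: 13.68
ee_pos: [511.4, -188.6, 62.6]
orientation: [-2.271, -2.171, 0.0]
ft_force: [0.2, 0.8, 0.5]
width: 86.7
```

Emit:
move_arm([
  [0,0,0,-0.02,0],
  [0,0,0,-0.05,0],
  [0,0,0,-0.085,0],
  [0,0,0,-0.12,0],
  [0,0,0,-0.15,0],
])

```text
t: 14.1
ee_pos: [511.5, -188.7, 214.9]
orientation: [2.27, 2.17, 0.001]
ft_force: [1.1, -0.3, 0.6]
width: 87.5
```

Emit:
move_arm([
  [0,-0.03,0,0,0],
  [0,-0.06,0,0,0],
  [0,-0.09,0,0,0],
  [0,-0.12,0,0,0],
  [0,-0.12,0,0,0],
])

```text
t: 14.52
ee_pos: [506.1, -312.9, 213.1]
orientation: [2.272, 2.166, -0.001]
ft_force: [-0.1, 0.3, -0.3]
width: 87.6
```

```bash
python3 -c "
from h import *
a=snap('scene','s2.png')
for d in place_of('scene','cartridge_a'): print(np.round(d['location'],1),round(d['conf'],2))
snap('top','t2.png')
for d in place_of('top','cartridge_a'): print(np.round(d['location'],1),round(d['conf'],2))
C,K=wcam();snap('wrist','w6.png')
cv2.imwrite('pics/s2c.png',cv2.resize(a[120:290,150:420],None,fx=2.9,fy=2.9,interpolation=cv2.INTER_CUBIC))
delta([511,-189,200],-0.048)
"
```

```text
[611.2 339.8  63. ] 0.8
[608.  343.6  61.5] 0.87
[578.  241.6  72.6] 0.68
[ 516.4 -190.7   63.3] 0.52
t 14.77 pos [ 505.9 -307.3  212.4] q6 -0.52 F [-1.  -0.6  0.5] w 88.1
delta [ 1.184e-01 -1.000e-04  1.250e-02] roll 0.0038
```

View pics/s2c.png

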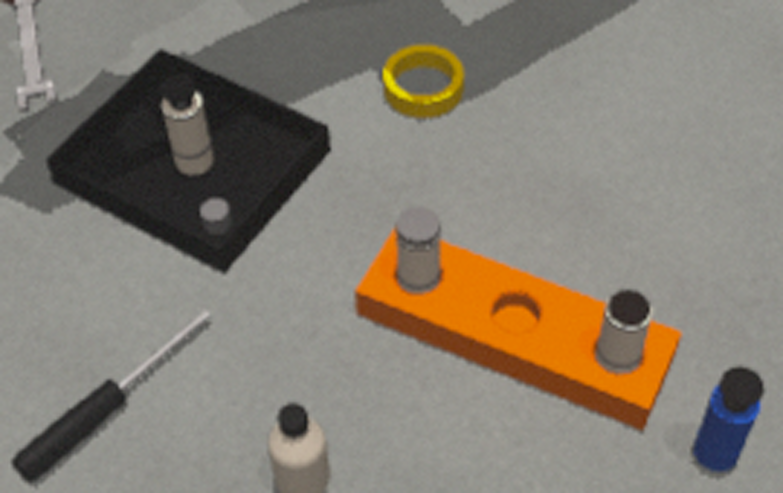

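View pics/w6.png

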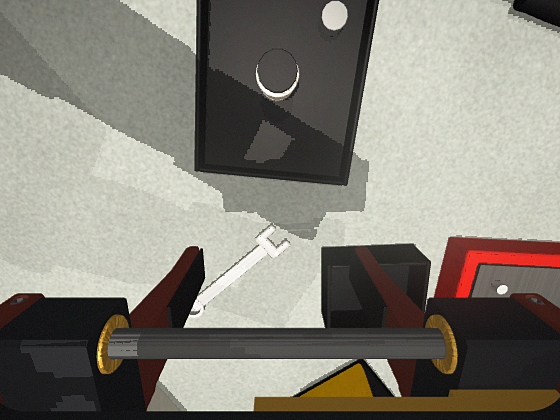

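The scene crop shows the binding cartridge upright in the middle of the tray at (188,130) and the sound one in its nest with the plate down at (625,320). The wrist view agrees, with the cartridge at (277,75) inside the tray. The gripper is clear, so I hand in.

```bash
python3 -c "
from h import *
print(close_job())"
```

```text
the job is handed in; nothing more can be done
None
```

The job is handed in: the sound cartridge is pressed home in its nest, and the binding one stands upright in the reject tray. It took about 15 s of the 48 s allowed, but the interface gives no verdict.

- **Sound cartridge:** this is the end one in the rack, at about (575, 243). It took a steady 4 N or so and bottomed out after about 20 mm. It then read 19 N against the stop, past the stretch where the force limit applies.
- **Binding cartridge:** this is the middle one, at about (571, 156). The force rose to about 12 N at roughly 8 mm, so I stopped there, lifted it out and set it down in the tray.
- **Last checks:** the scene and wrist pictures show the binding cartridge upright near the middle of the tray, clear of the grey cap. The sound one is in its nest with its plate down, and the gripper touches nothing. The top camera's network puts them at (516, -191, 63) and (578, 242, 73), which fits.
- **Disagreements:** the scene camera's network found only the blue look-alike in the last picture. An early position estimate was about 3 mm off because I paired a picture with a later arm pose; I corrected it before pressing.

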